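# Send a tube carrier round the corner track and dock it at the reader

## Task

Stand the upright sample tube from the bench in the socket of the carrier waiting on the in-feed of the corner track, right down to the socket floor. Then push the carrier from behind along its lane and round the bend, past the spring brake, without lifting it or wedging it hard against the guide rails, and press it gently home against the docking unit's spring buffer until the spring catch drops into its side notch and keeps it there by itself. Do not ram the buffer to the end of its stroke, and leave the other things on the bench where they are.

Things in the scene. Friction and masses are not known exactly. Their poses are not given: they have to be found in the camera images.
- tube_center (a point): centre (half-way up) of the capped sample tube standing upright on the bare bench, right front: 99 mm tall, body 28 mm across, screw cap 30 mm across over the top 21 mm; 38 g; z along the tube. Grip it by the cap or just below it: in the socket only its lowest 28 mm are enclosed.
- seat (a point): where the tube's centre lies when it is fully down in the carrier's socket: on the socket's axis, 49.5 mm above its floor, 18 mm ahead of the carrier's centre. The socket is a round white cup, 39 mm outside, 31 mm inside, 28 mm deep; its rim lies 21.5 mm BELOW this point. x forward, z up.
- carrier: white tube carrier, loose in the lane, 0.36 to 0.56 kg. Origin: centre of its underside, level with the bed's top; +x forward, +y its left, z up. Two round guide feet, 28 mm across, at x = -28 and +28 mm run between the rails. Deck 100 x 44 mm, 15.5 to 25.5 mm up; front plate at x = +50 mm. Catch notch in the deck's right edge, x = +12 to +36 mm, 8 mm deep.
- rear_face (a point): middle of the rear face of the carrier's upright aluminium rear plate, the face to push: at x = -50 mm of the carrier, 36 mm above its underside; plate 44 mm wide, from 15.5 to 50 mm above the underside (23 to 58 mm above the bench), well above the rails. x forward.
- rails: two parallel guide rails, fixed. Origin: centre of the 90 degree bend, at bench height. The lane's centre line comes along y = -110 mm towards +x (in-feed, x = -155 mm to 0), turns left on a 110 mm radius about the origin, leaves along x = +110 mm towards +y (to y = 215 mm). Lane 31 mm wide, 1.5 mm play each side of the feet; rail tops 21 mm, bed top 8 mm up.
- track: bent aluminium bed under the rails, 92 mm wide, fixed; origin and axes as the rails. Bed and rails are slippery (friction about 0.2): 1 to 3 N moves the carrier. On the inside of the bend, at a place that varies, a round-nosed spring shoe (run-back brake, top 30 mm above the bench) presses 4 to 8 N on the deck's left edge as it passes. Over 20 N of carrier against rails counts as wedged.
- buffer (a joint): stroke (m) of the dock's round black spring pad facing the oncoming carrier, 38 mm above the bench; 0 = out, grows as pressed; 4 N plus 0.6 N per mm. The catch drops in at 4 to 6 mm, then holds at about 4; unlatched it pushes the carrier back. Over 9.5 mm is rammed. The dock is clamped anew each time: pad at y = 125 to 150 mm of the rails' frame, position not reported.
- catch (a joint): spring catch of the dock, a bevelled steel bolt at the right of the out-feed lane: 0 = sprung out, m, grows to about 7 mm as the carrier's side presses it back. The carrier's front meets the bevel about 26 mm before the bolt can drop into the notch; this adds 2 to 7 N to the push.
- pot: bystander: white specimen pot with screw lid, 48 mm across, 83 mm tall; origin at its underside
- roll: bystander: flat roll of blank labels, 80 mm across, 27 mm high; origin at its underside
- lying_tube: bystander: capped sample tube lying on the bench at the left, 100 mm long, 30 mm across; origin at its underside
Mind the look-alikes: they are no part of the job. What is shaped like the carrier but yellow is not meant. What is shaped like the part that bears tube_center but pink or yellow is not meant.

How it is judged:
By the outcome, as a careful person would: the job done as asked, in the order asked, and still so for the second after the job is handed in, with the robot touching nothing.
It also fails if it takes over 70 s, if anything falls off the work surface, if the arm or the gripper's body presses on something with over 40 N, if the wrist force passes 120 N, or if a joint passes its speed limit or range.

## Robot

A 6-joint arm with a two-finger parallel gripper is mounted at the origin on a cart in front of the work surface, level with it; the furniture and walls round the work are solid. World frame = base frame: x ahead of the robot, y to its left, z up, the work surface at z = 0. Lengths are in m, angles in rad, forces in N, time in s.
With the tool pointing down it reaches from about 0.3 to 0.775 m from the base axis. Payload 14.6 kg.
Tool frame: the origin (TCP) lies at the very end of the fingers, on their centre line; the grasp point (between the pads) lies 19 mm behind it; z points along the fingers, y is the line along which they close (so a half turn about z gives the same grasp; the last joint's range is limited). The gripper opens to 94 mm and grips with 3 to 60 N. Pads are 16 mm wide; open, the fingers measure 119 mm over their backs; the gripper's body (75 mm by 177 mm) begins 78 mm behind the grasp point.
Start: joints at [1.058, 0.3, 1.521, -0, 1.321, -0.067], TCP at [0.237, 0.496, 0.205] pointing down, gripper open.
Joint ranges: [-3.03, 3.03], [-0.79, 2.21], [0.23, 2.52], [-1.04, 4.18], [0, 3.07], [-2.55, 2.55]. Speed limits (rad/s): [2.22, 2.22, 2.57, 3.14, 3.14, 3.14].

## Interface

Orientations are given as [roll, pitch, yaw] about the fixed x, y, z axes, in that order (R = Rz(yaw) Ry(pitch) Rx(roll)).
In Python, from station import * gives the robot as it stands.
- The arm moves only by the tool jog_arm, never from a script. Its argument "rows" is a list of rows, each a list of 3 entries, a list of its own where there are three numbers: the shift along the tool's x, y, z in m, then the turn about the tool's z in degrees, then the finger opening in m, from 0 to 0.094. A call has 1 to 12 rows; each row shifts and turns the commanded pose from where the row before left it, along the tool's axes as they then stand; what a row does not reach is not made up. A row lasts 1/12 s, in which the tool goes at most 41.7 mm and 7.16 degrees, less where a joint would pass 70% of its speed; a pose out of reach is approached as far as the arm can. A call is refused whole if a number of a shift passes 0.0417 or a number of a turn 7.16, either way. A call with a gripper value outside its range is refused whole. The fingers move at their own pace and stop on an object; "squeeze" is the grip in N (left out, the last holds). Time passes only in rows, so rows that do not move let the fingers close. It gives the time, the measured TCP pose, the force, the opening and the grip force at its end, in the units of the state.
- get_obs(): the state, without advancing time (a new reading comes with each control period).
- camera(name): name is "scene" or "top" or "wrist"; returns a dict with "image" (420x560x3 uint8, red, green, blue), "range_z" (420x560 float32, m along the optical axis (not along the pixel's ray), 0 where there is no reading), "K" (3x3 intrinsics, pixels), "world_from_camera" (4x4, takes a point from camera to world coordinates); the wrist camera has in their place "T_tool_cam" (4x4, takes a point from camera to tool coordinates, whose origin is the TCP and whose axes are the flange's). Camera axes: x right, y up, looking along -z (the intrinsics and any distortion apply to the point x, -y, -z); pixel columns grow to the right and rows downward; lengths in m; the calibration is good to about 2 mm. A picture is of the moment at which its call begins: read the wrist's pose just before it.
- hand_in(): hands the job in; it is judged then, once.
Trained networks look in a picture, given as the dict that the camera call returned (one of the last four; its "shot" number tells which), for a name from the list of things; names that differ only in an ending like _2 or _b are one class to them, and where a whole thing is asked for, a point or a joint stands for the part that bears it (a point fixed in the world has none). Each returns a list of dicts, best first, with "p" (0 to 1); they miss things now and then, are a little off and sometimes report something else, mostly with a low value. They report only what shows in the picture. A call takes as long as a camera call. They do not tell look-alikes from the thing itself.
- search_frame(label, picture): "at" ([column, row] as shares, 0 to 1, of the picture: columns of its width, rows of its height, amid what is visible of it).
- spot_point(label, picture): "at" ([column, row] as shares, 0 to 1, of the picture: columns of its width, rows of its height: a listed point, or the origin of a listed thing).
The state is a dict: "time_s": time; "qpos": joint angles; "joint_vel": joint speeds; "tau": joint torques, N m; "ee_pos": TCP position; "eef_rot": TCP orientation; "force": force on the tool from outside, world axes, zero at the start; "moment": the same for the moment, N m; "grip_width": finger opening in m; "grip_force": force on a finger pad.
Only numpy, scipy, OpenCV 4.12 (cv2) and the standard library are available. Lean on these libraries where they do the work, as an engineer would, in place of code of your own. Each camera call takes 0.05 s, during which the arm holds its last target. There are 200 camera calls.

## Working session

There is one attempt and no reset: what is moved stays moved. The work goes in short steps, Python scripts to look and compute and a tool call to move; the robot and the scene stay as the last step left them, time stands still between calls to the robot, and variables do not carry over. Pictures are saved under pics/ and viewed, at most 10 in all, crops included, and the job is handed in when it is done.

Besides the shell and the picture viewer there is one more tool, called after ">>>" as name(argument=value, ...) on one line, values as JSON. jog_arm: Moves the arm, as the interface text tells. Its arguments: {"type":"object","properties":{"rows":{"type":"array","items":{"type":"array"}},"squeeze":{"type":"number"}},"required":["rows"]}

```bash
ls; mkdir -p pics; cat > h.py <<'E'
from station import *
import numpy as np, cv2
def w2(c,u,v,z=None):
    """pixel -> world (by depth, or on plane z)"""
    K=c["K"];T=c["world_from_camera"]
    d=np.array([(u-K[0,2])/K[0,0],-(v-K[1,2])/K[1,1],-1.0])
    if z is None:
        r=np.median(c["range_z"][int(v)-1:int(v)+2,int(u)-1:int(u)+2]); return (T@np.r_[d*r,1])[:3]
    D=T[:3,:3]@d; o=T[:3,3]; return o+D*(z-o[2])/D[2]
def save(c,n,box=None,s=1):
    im=c["image"][:,:,::-1]
    if box: im=im[box[1]:box[3],box[0]:box[2]]
    if s!=1: im=cv2.resize(im,None,fx=s,fy=s,interpolation=cv2.INTER_CUBIC)
    cv2.imwrite("pics/"+n+".png",im)
E
python3 - <<'E'
from h import *
for n in ["top","scene"]:
    c=camera(n); save(c,n+"0"); print(n,[k for k in c if k!="image" and k!="range_z"])
    for l in ["tube_center","seat","carrier","rear_face","rails","track","buffer","catch"]:
        for f in (spot_point,search_frame):
            r=f(l,c)
            print(l,f.__name__,[(round(x["at"][0]*560),round(x["at"][1]*420),round(x["p"],2)) + tuple(np.round(w2(c,x["at"][0]*559,x["at"][1]*419),3)) for x in r[:4]])
print(get_obs())
E
```

```text
pics
top ['K', 'world_from_camera', 'shot']
tube_center call [(379, 260, 0.73, np.float64(0.481), np.float64(-0.255), np.float64(0.095)), (389, 293, 0.63, np.float64(0.394), np.float64(-0.278), np.float64(0.095)), (406, 262, 0.44, np.float64(0.475), np.float64(-0.326), np.float64(0.095)), (234, 195, 0.21, np.float64(0.663), np.float64(0.13), np.float64(0.079))]
tube_center call [(377, 258, 0.68, np.float64(0.485), np.float64(-0.251), np.float64(0.095)), (404, 262, 0.55, np.float64(0.474), np.float64(-0.321), np.float64(0.094))]
seat call [(180, 271, 0.69, np.float64(0.461), np.float64(0.282), np.float64(0.018)), (266, 268, 0.65, np.float64(0.467), np.float64(0.045), np.float64(0.035)), (277, 180, 0.57, np.float64(0.715), np.float64(0.012), np.float64(0.034)), (283, 129, 0.55, np.float64(0.864), np.float64(-0.005), np.float64(0.049))]
seat call [(281, 189, 0.87, np.float64(0.686), np.float64(0.0), np.float64(0.052)), (259, 271, 0.84, np.float64(0.456), np.float64(0.063), np.float64(0.057)), (279, 143, 0.71, np.float64(0.827), np.float64(0.005), np.float64(0.037))]
carrier call [(280, 
[... 684 characters left out ...]
float64(0.0))]
rear_face call [(257, 270, 0.85, np.float64(0.461), np.float64(0.068), np.float64(0.031)), (278, 191, 0.66, np.float64(0.682), np.float64(0.009), np.float64(0.038)), (279, 145, 0.6, np.float64(0.825), np.float64(0.006), np.float64(0.026))]
rails call []
rails call [(318, 228, 0.57, np.float64(0.583), np.float64(-0.105), np.float64(0.006))]
track call [(264, 270, 0.27, np.float64(0.462), np.float64(0.049), np.float64(0.035))]
track call [(313, 257, 0.93, np.float64(0.499), np.float64(-0.087), np.float64(0.005))]Traceback (most recent call last):
  File "<stdin>", line 6, in <module>
ValueError: it knows: carrier, lying_tube, pot, rails, rear_face, roll, seat, track, tube_center
```

```bash

python3 - <<'E'
from h import *
c=camera("scene"); save(c,"scene0",None,1.4)
c=camera("top"); save(c,"topc",(220,100,440,320),2.7)
np.savez("top.npz",image=c["image"],range_z=c["range_z"],K=c["K"],world_from_camera=c["world_from_camera"])
print(c["K"],c["world_from_camera"])
print(get_obs())
E
```

```text
[[486.12604235   0.         279.80232864]
 [  0.         486.12604235 205.02187991]
 [  0.           0.           1.        ]] [[-5.10092784e-03  9.76621166e-01 -2.14907142e-01  3.46229942e-01]
 [-9.99979318e-01 -5.82355841e-03 -2.72949543e-03 -2.63433441e-04]
 [-3.91720730e-03  2.14888774e-01  9.76630672e-01  1.37729925e+00]
 [ 0.00000000e+00  0.00000000e+00  0.00000000e+00  1.00000000e+00]]
{'time_s': 0.75, 'qpos': array([ 1.05837312e+00,  2.99919947e-01,  1.52097506e+00, -2.02621792e-06,
        1.32072701e+00, -6.65811171e-02]), 'joint_vel': array([ 1.58757758e-04, -4.47065977e-04, -1.15071828e-03,  1.34162747e-03,
       -5.82197910e-04,  2.36838688e-05]), 'tau': array([-1.86768393e-04, -5.31602883e+01, -3.52904892e+01,  7.09316391e-02,
        2.11075356e-02, -1.11050483e-04]), 'ee_pos': array([0.23716013, 0.49623323, 0.2054452 ]), 'eef_rot': array([-3.14156323e+00,  5.37841949e-09,  2.69575106e+00]), 'force': array([-0.63728652, -0.01693595, -0.29882749]), 'moment': array([-0.01277746, -0.01657348, -0.03087417]), 'grip_force': 0.0, 'grip_width': 0.09401549813278809}
```

View pics/scene0.png

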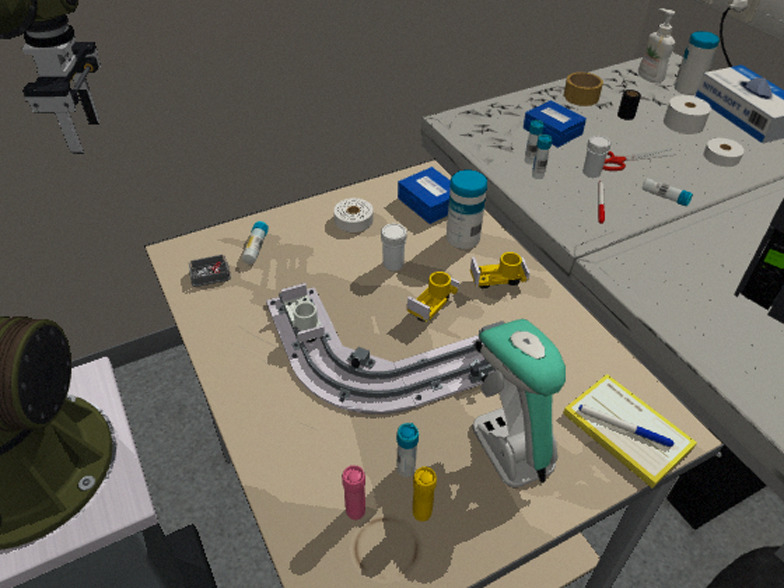

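View pics/topc.png

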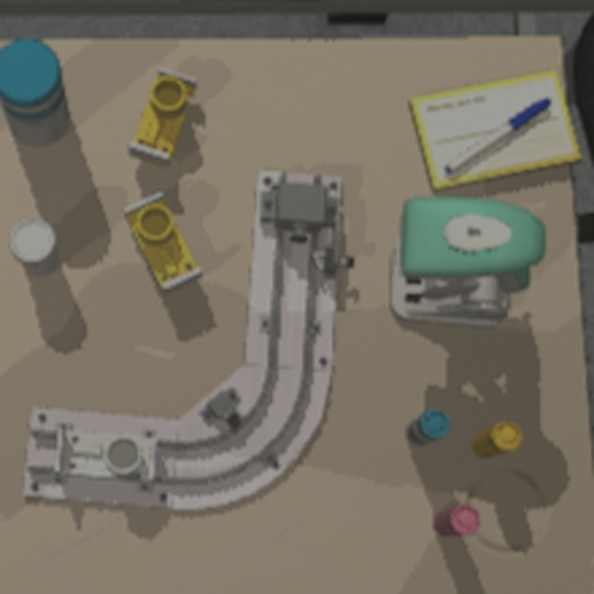

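The top crop shows three capped tubes. The teal-capped clear one is at full-picture pixel (381,257), the yellow one at (408,261) and the pink one at (391,293). Only the teal/clear tube isn't pink or yellow, so it is the target. The white carrier on the in-feed is at about (258,268), and the yellow carriers at (280,145) and (281,190) are decoys. The brake is at (302,250), the dock at about (331,176), and the tall green scanner is to the right of the out-feed.

```bash
cat > fit.py <<'E'
from h import *
from scipy.optimize import least_squares
c=dict(np.load("top.npz"))
K=c["K"];T=c["world_from_camera"];r=c["range_z"]
v,u=np.mgrid[0:420,0:560]
P=np.stack([(u-K[0,2])/K[0,0]*r,-(v-K[1,2])/K[1,1]*r,-r],-1)@T[:3,:3].T+T[:3,3]
np.save("P.npy",P)
def dline(q): # q in rails frame -> signed distance from lane centre (outer +)
    x,y=q[:,0],q[:,1]
    return np.where((x>0)&(y<0),np.hypot(x,y)-110,np.where(x<=0,-y-110,x-110))
def torail(p,X):
    a=p[2]; d=X-p[:2]*1000; return np.c_[d@[np.cos(a),np.sin(a)],d@[-np.sin(a),np.cos(a)]]
E
python3 - <<'E'
from fit import *
print("scanner hmax",P[150:225,360:430,2].max(), "dock",P[160:200,315:350,2].max())
bench=P[300:340,240:330,2]; print("bench z",bench.mean(),bench.std())
z=P[...,2]
box=(P[...,0]>0.38)&(P[...,0]<0.78)&(P[...,1]>-0.19)&(P[...,1]<0.15)
m=box&(z>0.015)&(z<0.025)&(r>0)
X=P[m][:,:2]*1000
def res(p):
    q=torail(p,X); d=dline(q)
    return np.clip(np.abs(np.abs(d)-18),0,6)   # rails run just outside +-15.5
best=None
for a in np.radians([-95,-90,-85]):
    for x0 in (.55,.58,.61):
        for y0 in (.02,-.01,-.03):
            s=least_squares(res,[x0,y0,a],loss="soft_l1",x_scale=[.01,.01,.05])
            if best is None or s.cost<best.cost: best=s
print(best.x,np.degrees(best.x[2]),best.cost,len(X))
# edges of bed by colour for check: project d of bright bed points
q=torail(best.x,X); d=dline(q)
print(np.histogram(d,bins=np.arange(-50,51,4)))
E
```

```text
scanner hmax 1.3772992514309177 dock 1.3772992514309177
bench z 0.00028853029040604264 0.060846697057092364
[ 0.56561212 -0.01764706 -1.65854663] -95.02772185910507 2164.890007495078 889
(array([  3,   5,  13,  10,   6,   9,  12, 146, 101,   1,   2,   2,   0,
         1,   0,   2, 136, 185,  14,   6,  15,  14,   5,   2,   0]), array([-50, -46, -42, -38, -34, -30, -26, -22, -18, -14, -10,  -6,  -2,
         2,   6,  10,  14,  18,  22,  26,  30,  34,  38,  42,  46,  50]))
```

```bash
cat >> h.py <<'E'
def rows(cur,tgt,n,grip,dig=4):
    """cur/tgt=(x,y,z,yawdeg), tool pointing down; n rows of equal world shift+turn, rounded; returns rows, end pose"""
    cur=np.array(cur,float); tgt=np.array(tgt,float); out=[]
    for i in range(n):
        k=n-i; s=(tgt-cur)/k; y=np.radians(cur[3]); 
        d=[np.cos(y)*s[0]+np.sin(y)*s[1], np.sin(y)*s[0]-np.cos(y)*s[1], -s[2]]
        d=np.round(d,dig); t=round(-s[3],1)
        out.append([[float(v) for v in d],float(t),grip])
        cur[0]+=np.cos(y)*d[0]+np.sin(y)*d[1]; cur[1]+=np.sin(y)*d[0]-np.cos(y)*d[1]; cur[2]-=d[2]; cur[3]-=t
    return out,cur
def pose():
    o=get_obs(); return np.r_[o["ee_pos"],np.degrees(o["eef_rot"][2])]
E
python3 - <<'E'
from h import *
P=np.load("P.npy"); z=np.where(P[...,2]>0.5,0,P[...,2])
for n,b in dict(scanner=(150,225,360,430),dock=(160,195,314,340),catch=(188,206,335,355),brake=(240,262,292,312)).items():
    q=z[b[0]:b[1],b[2]:b[3]]; Q=P[b[0]:b[1],b[2]:b[3]][q>0.02]; print(n,q.max(),Q.min(0),Q.max(0))
c=camera("wrist"); print(np.round(c["T_tool_cam"],4),c["K"])
r,e=rows(pose(),(0.483,-0.253,0.23,180),21,0.05,3); print(r,e)
E
```

```text
scanner 0.2266588588121956 [ 0.60292829 -0.42929884  0.02008088] [ 0.80747448 -0.21923293  0.22665886]
dock 0.061171925507327085 [ 0.67357021 -0.16617322  0.0200442 ] [ 0.7624707  -0.10064501  0.06117193]
catch 0.040285890247734324 [ 0.64603941 -0.19645513  0.02010278] [ 0.69096095 -0.15382046  0.04028589]
brake 0.03632278862499838 [ 0.48445547 -0.08284692  0.02014674] [ 0.52788614 -0.04354688  0.03632279]
[[-6.000e-04  9.716e-01  2.365e-01  6.840e-02]
 [ 1.000e+00  6.000e-04  2.000e-04 -1.000e-04]
 [ 0.000e+00  2.365e-01 -9.716e-01 -1.786e-01]
 [ 0.000e+00  0.000e+00  0.000e+00  1.000e+00]] [[359.58961406   0.         281.5093577 ]
 [  0.         359.58961406 202.58258969]
 [  0.           0.           1.        ]]
[[[-0.026, -0.027, -0.001], -1.2, 0.05], [[-0.025, -0.028, -0.001], -1.2, 0.05], [[-0.025, -0.028, -0.001], -1.2, 0.05], [[-0.024, -0.029, -0.001], -1.2, 0.05], [[-0.024, -0.029, -0.001], -1.2, 0.05], [[-0.023, -0.03, -0.001], -1.2, 0.05], [[-0.022, -0.03, -0.001], -1.2, 0.05], [[-0.022, -0.031, -0.001], -1.2, 0.05], [[-0.021, -0.031, -0.001], -1.2, 0.05], [[-0.02, -0.031, -0.001], -1.2, 0.05], [[-0.02, -0.032, -0.001], -1.2, 0.05], [[-0.019, -0.032, -0.001], -1.2, 0.05], [[-0.018, -0.033, -0.001], -1.2, 0.05], [[-0.018, -0.033, -0.001], -1.2, 0.05], [[-0.017, -0.034, -0.002], -1.2, 0.05], [[-0.016, -0.034, -0.001], -1.3, 0.05], [[-0.016, -0.034, -0.002], -1.2, 0.05], [[-0.015, -0.034, -0.001], -1.3, 0.05], [[-0.014, -0.035, -0.002], -1.2, 0.05], [[-0.013, -0.035, -0.001], -1.3, 0.05], [[-0.013, -0.036, -0.002], -1.2, 0.05]] [  0.48337363  -0.2533151    0.23044709 179.95521979]
```

>>> jog_arm(rows=[[[-0.026,-0.027,-0.001],-1.2,0.05],[[-0.025,-0.028,-0.001],-1.2,0.05],[[-0.025,-0.028,-0.001],-1.2,0.05],[[-0.024,-0.029,-0.001],-1.2,0.05],[[-0.024,-0.029,-0.001],-1.2,0.05],[[-0.023,-0.03,-0.001],-1.2,0.05],[[-0.022,-0.03,-0.001],-1.2,0.05],[[-0.022,-0.031,-0.001],-1.2,0.05],[[-0.021,-0.031,-0.001],-1.2,0.05],[[-0.02,-0.031,-0.001],-1.2,0.05],[[-0.02,-0.032,-0.001],-1.2,0.05],[[-0.019,-0.032,-0.001],-1.2,0.05]])

```text
time_s: 1.8
ee_pos: [0.3777, 0.0667, 0.2178]
eef_rot: [3.141, 0.001, 2.948]
force: [1.5, 0.4, -0.6]
grip_width: 0.0501
grip_force: 0.0
```

>>> jog_arm(rows=[[[-0.018,-0.033,-0.001],-1.2,0.05],[[-0.018,-0.033,-0.001],-1.2,0.05],[[-0.017,-0.034,-0.002],-1.2,0.05],[[-0.016,-0.034,-0.001],-1.3,0.05],[[-0.016,-0.034,-0.002],-1.2,0.05],[[-0.015,-0.034,-0.001],-1.3,0.05],[[-0.014,-0.035,-0.002],-1.2,0.05],[[-0.013,-0.035,-0.001],-1.3,0.05],[[-0.013,-0.036,-0.002],-1.2,0.05],[[0,0,0],0,0.05],[[0,0,0],0,0.05]])

```text
time_s: 2.72
ee_pos: [0.4833, -0.2545, 0.2297]
eef_rot: [3.141, -0.001, 3.139]
force: [0.3, 0.7, 0.4]
grip_width: 0.0499
grip_force: 0.0
```

```bash
cat >> h.py <<'E'
def wcam():
    o=get_obs(); c=camera("wrist"); from scipy.spatial.transform import Rotation as R
    T=np.eye(4);T[:3,:3]=R.from_euler("xyz",o["eef_rot"]).as_matrix();T[:3,3]=o["ee_pos"]
    c=dict(c); c["world_from_camera"]=T@c["T_tool_cam"]; c["T"]=T; return c
def cloud(c):
    K=c["K"];T=c["world_from_camera"];r=c["range_z"]; v,u=np.mgrid[0:420,0:560]
    P=np.stack([(u-K[0,2])/K[0,0]*r,-(v-K[1,2])/K[1,1]*r,-r],-1)@T[:3,:3].T+T[:3,3]
    P[r<=0]=np.nan; return P
E
python3 - <<'E'
from h import *
c=wcam(); save(c,"w1"); np.save("w1.npy",cloud(c))
print(pose())
for f in (search_frame,spot_point):
  for x in f("tube_center",c): print(f.__name__,np.round(np.array(x["at"])*[560,420]),x["p"])
P=np.load("w1.npy"); hsv=cv2.cvtColor(c["image"],cv2.COLOR_RGB2HSV)
# teal cap top
teal=(hsv[...,0]>85)&(hsv[...,0]<105)&(hsv[...,1]>120)
top=teal&(P[...,2]>0.092)&(P[...,2]<0.106)
v,u=np.nonzero(top); print(len(u),u.min(),u.max(),v.min(),v.max()); Q=P[top]
(cx,cy),rad=cv2.minEnclosingCircle((Q[:,:2]*1000).astype(np.float32)); print("cap",cx,cy,rad,np.nanmedian(Q[:,2]),np.nanmean(Q,0))
T=np.load("P.npy"); T=T[(T[...,2]>0.10)&(T[...,2]<0.5)&(T[...,1]<-0.15)&(T[...,1]>-0.45)&(T[...,0]>.55)]
print("scanner upper min x,max y",T[:,0].min(),T[:,1].max()); 
for x in np.arange(.58,.74,.02):
    s=T[(T[:,0]>x)&(T[:,0]<x+.02)]; print(round(x,2),len(s),s[:,1].max() if len(s) else "")
E
```

```text
[  0.48319283  -0.25335017   0.22997903 179.89182495]
call [246.  91.] 0.8
call [275. 195.] 0.75
call [201. 184.] 0.65
call [247.  95.] 0.96
call [277. 191.] 0.8
656 258 289 184 215
cap 488.8079833984375 -262.074462890625 14.800272941589355 0.09687222011914962 [ 0.48833818 -0.26223199  0.09655158]
scanner upper min x,max y 0.6052911728029742 -0.2046214421746637
0.58 0 
0.6 310 -0.22179006396545628
0.62 499 -0.2192329347785094
0.64 427 -0.22049895431346944
0.66 324 -0.22198688590996002
0.68 68 -0.22440159487893116
0.7 0 
0.72 0 
0.74 0
```

View pics/w1.png

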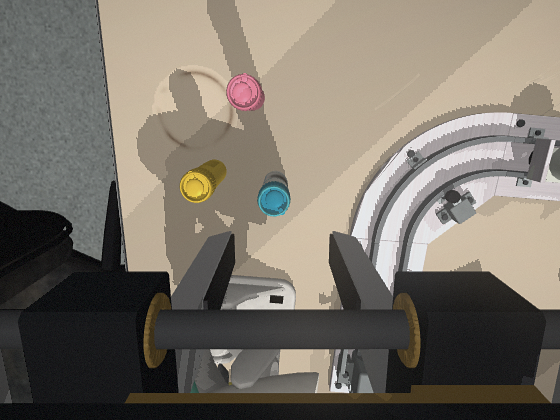

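The teal cap is at wrist pixel (274,199), with yellow at (197,186) and pink at (245,92). This enlarged wrist view confirms the target is the teal/clear tube.

>>> jog_arm(rows=[[[-0.0055,-0.0087,0.02],0,0.05],[[0,0,0.03],0,0.05],[[0,0,0.03],0,0.05],[[0,0,0.03],0,0.05],[[0,0,0.03],0,0.05],[[0,0,0.015],0,0.05],[[0,0,0.007],0,0.05],[[0,0,0],0,0.05],[[0,0,0],0,0.026],[[0,0,0],0,0.026],[[0,0,0],0,0.026],[[0,0,0],0,0.026]], squeeze=15)

```text
time_s: 3.87
ee_pos: [0.4894, -0.2622, 0.0696]
eef_rot: [-3.141, 0.002, 3.141]
force: [-0.3, 1.3, 5.4]
grip_width: 0.0295
grip_force: 15.0
```

>>> jog_arm(rows=[[[0,0,0],0,0.026],[[0,0,0],0,0.026],[[0,0,-0.01],0,0.026],[[0,0,-0.03],0,0.026],[[0,0,-0.03],0,0.026],[[0,0,-0.03],0,0.026],[[0,0,-0.03],0,0.026],[[0,0,-0.03],0,0.026],[[0,0,0],0,0.026]], squeeze=15)

```text
time_s: 4.62
ee_pos: [0.4902, -0.2628, 0.2354]
eef_rot: [-3.137, 0.008, 3.141]
force: [0.2, -0.5, -0.6]
grip_width: 0.0295
grip_force: 15.0
```

```bash
python3 - <<'E'
from h import *
c=dict(np.load("top.npz")); s=w2(c,266.3,268.5,0.055); print("socket",s)
p=pose(); print(p)
t=s+0.055*np.array([-.088,-.996,0])
r,e=rows(p,(t[0],t[1],0.235,85),14,0.026,3); print(t,r,e)
E
```

```text
socket [0.46143246 0.04088933 0.055     ]
[  0.49022336  -0.2628479    0.23535943 179.95998045]
[ 0.45659246 -0.01389067  0.055     ] [[[0.002, 0.018, 0.0], 6.8, 0.026], [[0.005, 0.017, 0.0], 6.8, 0.026], [[0.007, 0.017, 0.0], 6.8, 0.026], [[0.008, 0.016, 0.0], 6.8, 0.026], [[0.01, 0.015, 0.0], 6.8, 0.026], [[0.012, 0.013, 0.0], 6.8, 0.026], [[0.013, 0.012, 0.0], 6.8, 0.026], [[0.015, 0.01, 0.0], 6.8, 0.026], [[0.016, 0.008, 0.0], 6.8, 0.026], [[0.017, 0.006, 0.0], 6.8, 0.026], [[0.017, 0.005, 0.0], 6.7, 0.026], [[0.018, 0.002, 0.0], 6.8, 0.026], [[0.018, 0.0, 0.0], 6.7, 0.026], [[0.018, -0.001, 0.0], 6.8, 0.026]] [ 4.56751786e-01 -1.38580575e-02  2.35359431e-01  8.49599805e+01]
```

>>> jog_arm(rows=[[[0.002,0.018,0.0],6.8,0.026],[[0.005,0.017,0.0],6.8,0.026],[[0.007,0.017,0.0],6.8,0.026],[[0.008,0.016,0.0],6.8,0.026],[[0.01,0.015,0.0],6.8,0.026],[[0.012,0.013,0.0],6.8,0.026],[[0.013,0.012,0.0],6.8,0.026],[[0.015,0.01,0.0],6.8,0.026],[[0.016,0.008,0.0],6.8,0.026],[[0.017,0.006,0.0],6.8,0.026],[[0.017,0.005,0.0],6.7,0.026],[[0.018,0.002,0.0],6.8,0.026]])

```text
time_s: 5.62
ee_pos: [0.4593, -0.048, 0.2288]
eef_rot: [3.141, 0.0, 1.713]
force: [0.0, -0.8, -0.3]
grip_width: 0.0295
grip_force: 15.0
```

>>> jog_arm(rows=[[[0.018,0.0,0.0],6.7,0.026],[[0.018,-0.001,0.0],6.8,0.026],[[0,0,0],0,0.026],[[0,0,0],0,0.026],[[0,0,0],0,0.026],[[0,0,0],0,0.026],[[0,0,0],0,0.026]])

```text
time_s: 6.2
ee_pos: [0.4554, -0.0137, 0.2284]
eef_rot: [-3.141, 0.0, 1.483]
force: [0.3, 0.2, 0.1]
grip_width: 0.0293
grip_force: 15.0
```

```bash
python3 - <<'E'
from h import *
c=wcam(); save(c,"w2"); P=cloud(c); np.savez("w2.npz",P=P,image=c["image"],T=c["T"],W=c["world_from_camera"],K=c["K"])
print(pose())
for l in ("seat","rear_face","carrier","tube_center"):
  for x in spot_point(l,c): print(l,np.round(np.array(x["at"])*[560,420]),round(x["p"],2))
for v,u in [(100,280),(150,280),(200,280),(260,280),(280,280)]: print(v,u,P[v,u])
E
```

```text
[ 4.55461908e-01 -1.35915225e-02  2.28427215e-01  8.49786720e+01]
seat [558. 138.] 0.93
seat [285. 129.] 0.86
rear_face [462. 171.] 0.78
rear_face [283.  55.] 0.6
carrier [281. 108.] 0.84
carrier [487. 147.] 0.57
carrier [288. 127.] 0.55
tube_center [283. 234.] 0.67
100 280 [0.46088655 0.06893882 0.03262715]
150 280 [0.45647049 0.01939131 0.03310437]
200 280 [4.55489917e-01 3.90325287e-04 1.77239385e-01]
260 280 [ 0.45506948 -0.00870045  0.25603352]
280 280 [ 0.45419474 -0.01850164  0.25589028]
```

View pics/w2.png

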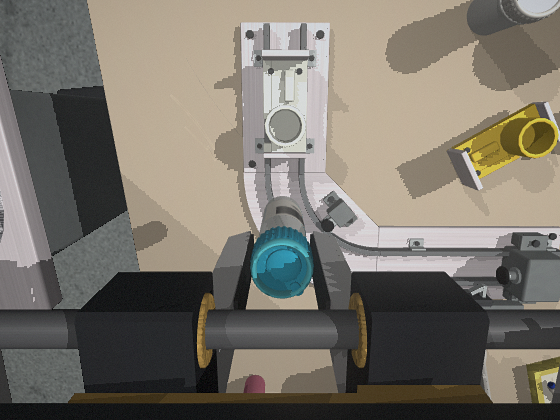

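The view shows the tube hanging in the grip, cap centre at about (281,265). The white carrier's socket is at (285,126) and its rear plate at (284,56).

```bash
python3 - <<'E'
from h import *
from scipy.optimize import least_squares
d=np.load("w2.npz"); P=d["P"]; T=np.linalg.inv(d["T"]); Q=P@T[:3,:3].T+T[:3,3]  # tool coords
z=P[...,2]
roi=np.zeros(z.shape,bool); roi[95:155,255:318]=1
h=np.histogram(z[roi],bins=np.arange(.0,.08,.003)); print(list(zip(np.round(h[1],3),h[0])))
def circ(X,r0):
    s=least_squares(lambda p:np.hypot(X[:,0]-p[0],X[:,1]-p[1])-p[2],[*X.mean(0),r0],loss="soft_l1",f_scale=.001); return s.x,s.fun.std()
zr=z[roi&(z>.05)]; print("rim z",np.nanmedian(zr),len(zr))
m=roi&(abs(z-np.nanmedian(zr))<.004); print("rim mid circle tool mm",circ(Q[m][:,:2],.0175), "world",circ(P[m][:,:2],.0175)[0])
hsv=cv2.cvtColor(d["image"],cv2.COLOR_RGB2HSV); teal=(hsv[...,0]>85)&(hsv[...,0]<105)&(hsv[...,1]>100); teal[:225]=0;teal[300:]=0
zc=np.nanmax(z[teal]); m=teal&(z>.2527); X=Q[m][:,:2]; (a,b),r=cv2.minEnclosingCircle((X*1000).astype(np.float32)); print("cap top",a,b,r,np.nanmedian(Q[m][:,2]),X.mean(0)*1000,m.sum())
# tube body visible: axis midpoints by row
for v in range(198,228,4):
    row=(z[v]>.12)&(np.arange(560)>255)&(np.arange(560)<315); u=np.nonzero(row)[0]
    if len(u): print(v,u.min(),u.max(),np.round(Q[v,u.min()]*1000,1),np.round(Q[v,u.max()]*1000,1), np.round(np.nanmax(Q[v,u],0)*1000,1))
E
```

```text
[(np.float64(0.0), np.int64(0)), (np.float64(0.003), np.int64(61)), (np.float64(0.006), np.int64(938)), (np.float64(0.009), np.int64(162)), (np.float64(0.012), np.int64(18)), (np.float64(0.015), np.int64(22)), (np.float64(0.018), np.int64(48)), (np.float64(0.021), np.int64(8)), (np.float64(0.024), np.int64(0)), (np.float64(0.027), np.int64(0)), (np.float64(0.03), np.int64(573)), (np.float64(0.033), np.int64(845)), (np.float64(0.036), np.int64(382)), (np.float64(0.039), np.int64(29)), (np.float64(0.042), np.int64(63)), (np.float64(0.045), np.int64(48)), (np.float64(0.048), np.int64(14)), (np.float64(0.051), np.int64(11)), (np.float64(0.054), np.int64(14)), (np.float64(0.057), np.int64(15)), (np.float64(0.06), np.int64(127)), (np.float64(0.063), np.int64(385)), (np.float64(0.066), np.int64(1)), (np.float64(0.069), np.int64(0)), (np.float64(0.072), np.int64(0)), (np.float64(0.075), np.int64(0))]
rim z 0.06352097862256345 555
rim mid circle tool mm (array([0.05843622, 0.00278197, 0.01721649]), np.float64(0.0011781355952265142)) world [0.4632692  0.04429018 0.01721649]
cap top 11.072872161865234 -14.140542984008789 32.04153823852539 -0.027471932524397752 [ 1.14904153 -0.14827905] 2972
198 273 291 [12.2 -6.1 65.1] [12.2  6.4 64.8] [13.9  6.4 65.1]
202 268 296 [ 9.1 -9.6 65.8] [ 9.5  9.9 64.4] [14.6  9.9 65.8]
206 266 299 [  7.9 -10.8  59.3] [ 6.6 12.  64.4] [14.3 12.  64.4]
210 264 300 [  5.4 -12.1  58. ] [ 7.6 12.  49.8] [14.2 12.  58. ]
214 263 301 [  4.8 -12.4  50.1] [ 6.4 12.4 44.4] [14.1 12.4 50.1]
218 262 302 [  3.5 -12.8  45. ] [ 5.8 12.6 37. ] [14.1 12.6 45. ]
222 262 303 [  6.8 -11.7  25.2] [ 5.3 12.9 30.1] [13.8 12.9 30.1]
226 261 304 [  6.4 -11.9  18.5] [ 4.3 13.2 25.2] [15.3 13.2 25.2]
```

```bash
python3 - <<'E'
from h import *
d=np.load("w2.npz"); P=d["P"]; T=np.linalg.inv(d["T"]); Q=P@T[:3,:3].T+T[:3,3]
m=(Q[...,2]<-.025)&(Q[...,2]>-.031)&(np.hypot(Q[...,0],Q[...,1])<.02)
hsv=cv2.cvtColor(d["image"],cv2.COLOR_RGB2HSV); m&=(hsv[...,0]>85)&(hsv[...,0]<105)&(hsv[...,1]>100)
X=Q[m]*1000; print(len(X),X.min(0),X.max(0)); (a,b),r=cv2.minEnclosingCircle(X[:,:2].astype(np.float32)); print(a,b,r)
z=P[...,2]; roi=np.zeros(z.shape,bool); roi[95:155,255:318]=1
m=roi&(z>.059); X=Q[m]*1000; print(X.min(0),X.max(0),cv2.minEnclosingCircle(X[:,:2].astype(np.float32)))
# inner edge: points well below rim, inside
c0=np.array([.0584,.0028]); i=roi&(np.hypot(Q[...,0]-c0[0],Q[...,1]-c0[1])<.0135); print("floor z",np.nanpercentile(z[i],[5,20,50]))
E
```

```text
2645 [-13.06405701 -14.51206393 -30.46452323] [ 15.21357185  14.28142656 -25.00825579]
0.5403772592544556 0.06685274094343185 14.70284366607666
[ 39.53773469 -15.77130736 161.72150794] [ 77.19485565  21.83695561 169.37180284] ((58.430816650390625, 2.7607784271240234), 19.265323638916016)
floor z [0.03448744 0.0351555  0.03575359]
```

>>> jog_arm(rows=[[[0.01,0.0007,0],0,0.026],[[0.02,0.001,0],0,0.026],[[0.02,0.001,0.01],0,0.026],[[0.008,0,0.02],0,0.026],[[0,0,0.02],0,0.026],[[0,0,0.02],0,0.026],[[0,0,0.01],0,0.026],[[0,0,0.006],0,0.026],[[0,0,0],0,0.026],[[0,0,0],0,0.026],[[0,0,0],0,0.026]])

```text
time_s: 7.37
ee_pos: [0.4638, 0.0446, 0.1435]
eef_rot: [3.14, -0.0, 1.483]
force: [-0.6, 0.1, -0.5]
grip_width: 0.0293
grip_force: 15.0
```

>>> jog_arm(rows=[[[0,0,0.002],0,0.026],[[0,0,0.002],0,0.026],[[0,0,0.002],0,0.026],[[0,0,0.002],0,0.026],[[0,0,0.002],0,0.026],[[0,0,0],0,0.026]])

```text
time_s: 7.87
ee_pos: [0.463, 0.0445, 0.132]
eef_rot: [-3.141, 0.0, 1.483]
force: [-0.9, -0.6, -0.0]
grip_width: 0.0294
grip_force: 15.0
```

>>> jog_arm(rows=[[[0,0,0.002],0,0.026],[[0,0,0.002],0,0.026],[[0,0,0.002],0,0.026],[[0,0,0],0,0.026]])

```text
time_s: 8.2
ee_pos: [0.463, 0.0446, 0.126]
eef_rot: [-3.141, 0.0, 1.483]
force: [-0.9, -0.1, -0.2]
grip_width: 0.0297
grip_force: 15.0
```

>>> jog_arm(rows=[[[0,0,0.003],0,0.026],[[0,0,0.003],0,0.026],[[0,0,0.003],0,0.026],[[0,0,0],0,0.026]])

```text
time_s: 8.53
ee_pos: [0.4629, 0.0445, 0.1168]
eef_rot: [-3.141, 0.0, 1.483]
force: [0.2, -0.8, -0.0]
grip_width: 0.0296
grip_force: 15.0
```

Going in freely. The floor should be at TCP z of about 0.105.

>>> jog_arm(rows=[[[0,0,0.003],0,0.026],[[0,0,0.003],0,0.026],[[0,0,0.002],0,0.026],[[0,0,0],0,0.026],[[0,0,0],0,0.026]])

```text
time_s: 8.95
ee_pos: [0.4632, 0.0445, 0.1094]
eef_rot: [-3.141, 0.0, 1.483]
force: [-0.6, -0.1, -0.2]
grip_width: 0.0296
grip_force: 15.0
```

>>> jog_arm(rows=[[[0,0,0.001],0,0.026],[[0,0,0.001],0,0.026],[[0,0,0],0,0.026]])

```text
time_s: 9.2
ee_pos: [0.4632, 0.0445, 0.1073]
eef_rot: [-3.141, 0.0, 1.483]
force: [0.4, 0.1, -1.3]
grip_width: 0.0295
grip_force: 15.0
```

>>> jog_arm(rows=[[[0,0,0.001],0,0.026],[[0,0,0],0,0.026]])

```text
time_s: 9.37
ee_pos: [0.4631, 0.0445, 0.1063]
eef_rot: [-3.141, 0.0, 1.483]
force: [-0.6, -0.1, -0.2]
grip_width: 0.0296
grip_force: 15.0
```

>>> jog_arm(rows=[[[0,0,0.001],0,0.026],[[0,0,0],0,0.026]])

```text
time_s: 9.53
ee_pos: [0.4637, 0.0446, 0.106]
eef_rot: [3.14, -0.0, 1.483]
force: [-0.2, 0.6, 5.3]
grip_width: 0.0297
grip_force: 15.0
```

>>> jog_arm(rows=[[[0,0,0],0,0.05],[[0,0,0],0,0.05],[[0,0,0],0,0.05],[[0,0,0],0,0.05],[[0,0,-0.01],0,0.05],[[0,0,-0.02],0,0.05],[[0,0,-0.03],0,0.05],[[0,0,-0.03],0,0.05],[[0,0,0],0,0.05],[[0,0,0],0,0.05],[[0,0,0],0,0.05]])

```text
time_s: 10.45
ee_pos: [0.463, 0.0445, 0.1952]
eef_rot: [-3.141, 0.0, 1.483]
force: [0.1, 0.1, 0.4]
grip_width: 0.05
grip_force: 0.0
```

```bash
python3 - <<'E'
from h import *
from fit import torail
c=wcam(); save(c,"w3"); P=cloud(c); np.savez("w3.npz",P=P,image=c["image"],T=c["T"]); p=pose(); print(p)
z=P[...,2]; hsv=cv2.cvtColor(c["image"],cv2.COLOR_RGB2HSV); m=(hsv[...,0]>85)&(hsv[...,0]<105)&(hsv[...,1]>100)&(z>.125)&(z<.15)
X=P[m]; print("cap",len(X),np.nanmedian(X[:,2]),cv2.minEnclosingCircle((X[:,:2]*1000).astype(np.float32)))
R=[0.56561212,-0.01764706,-1.65854663]
print("tube in rails",torail(R,np.array([[463.2,44.5]])))
# rear plate top: z 0.05..0.064
q=torail(R,P[...,:2].reshape(-1,2)*1000); zz=z.reshape(-1)
k=(zz>.045)&(zz<.062)&(abs(q[:,1]+110)<30)&(q[:,0]<-100); print("rear plate",k.sum(),np.percentile(q[k],[2,50,98],axis=0),np.median(zz[k]))
E
```

```text
[4.62764306e-01 4.45350173e-02 1.94738045e-01 8.49567182e+01]
cap 1384 0.1333322738616226 ((463.60772705078125, 45.11682891845703), 14.930510520935059)Traceback (most recent call last):
  File "<stdin>", line 7, in <module>
  File "fit.py", line 12, in torail
    a=p[2]; d=X-p[:2]*1000; return np.c_[d@[np.cos(a),np.sin(a)],d@[-np.sin(a),np.cos(a)]]
              ~^~~~~~~~~~~
ValueError: operands could not be broadcast together with shapes (1,2) (2000,)
```

View pics/w3.png

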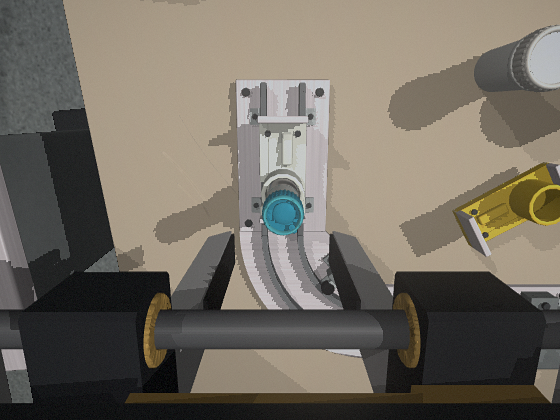

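The tube is seated: cap top at z≈0.133 with about 2 mm camera bias, cap at (284,213), rear plate at (283,118). Next I'm refining the rail frame with the wrist clouds, locating the pad and planning the push.

```bash
cat > plan.py <<'E'
from fit import *
def railfit(Pc,x0):
    z=Pc[...,2]; m=(z>.015)&(z<.0235)&(Pc[...,0]>.38)&(Pc[...,0]<.78)&(Pc[...,1]>-.19)&(Pc[...,1]<.16)
    X=Pc[m][:,:2]*1000
    f=lambda p:np.clip(np.abs(np.abs(dline(torail(p,X)))-18),0,6)
    s=least_squares(f,x0,loss="soft_l1",x_scale=[.01,.01,.05]); return s.x,s.cost,len(X)
R0=np.array([0.56561212,-0.01764706,-1.65854663])
L=110.; B=L*np.pi/2
def path(s): # s=0 at bend start; rails frame mm
    if s<0: return np.array([s,-L])
    if s<B: return np.array([L*np.sin(s/L),-L*np.cos(s/L)])
    return np.array([L,s-B])
def carrier(s): # rear foot at s -> centre, heading (rails frame)
    from scipy.optimize import brentq
    a=path(s); t=brentq(lambda d:np.linalg.norm(path(s+d)-a)-56,50,70); b=path(s+t); d=b-a
    return (a+b)/2,np.arctan2(d[1],d[0])
def tool(s,lag,R,gap=0,hx=8.,hy=12.5,z=.040):
    c,h=carrier(s); l=np.radians(lag); f=hx*np.cos(l)+hy*np.sin(l)+gap
    p=c-(50+f)*np.array([np.cos(h),np.sin(h)]); a=R[2]
    w=R[:2]+np.array([np.cos(a)*p[0]-np.sin(a)*p[1],np.sin(a)*p[0]+np.cos(a)*p[1]])/1000
    return np.r_[w,z,np.degrees(a+h)+180-lag]
E
python3 - <<'E'
from plan import *
for n in ("w2","w3"): 
    Pc=np.load(n+".npz")["P"]; print(n,railfit(Pc,R0))
q=torail(R0,np.array([[463.4,44.8]]))[0]; print("tube rails",q,"carrier x",q[0]-18)
Pc=np.load("w3.npz")["P"].reshape(-1,3); Pc=Pc[np.isfinite(Pc[:,0])]; qq=torail(R0,Pc[:,:2]*1000)
k=(Pc[:,2]>.045)&(Pc[:,2]<.062)&(abs(qq[:,1]+110)<30)&(qq[:,0]<-70); print("rear plate x",np.percentile(qq[k],[2,50,98],axis=0))
for n in ("top","w2"):
    Pc=(P if n=="top" else np.load("w2.npz")["P"]).reshape(-1,3); Pc=Pc[np.isfinite(Pc[:,0])]; qq=torail(R0,Pc[:,:2]*1000)
    k=(Pc[:,2]>.03)&(Pc[:,2]<.07)&(abs(qq[:,0]-110)<12)&(qq[:,1]>100)&(qq[:,1]<200); print(n,"dock y hist",np.histogram(qq[k][:,1],bins=np.arange(100,201,5))[0])
E
```

```text
w2 (array([ 0.56813196, -0.0164072 , -1.66044979]), np.float64(7415.758381903158), 3474)
w3 (array([ 0.56809493, -0.0168832 , -1.66178345]), np.float64(6258.2435389781), 2503)
tube rails [ -53.24915106 -107.29156858] carrier x -71.249151064394
rear plate x [[-120.32105683 -128.07087648]
 [-117.78333531 -107.50645944]
 [ -70.41386542  -86.93641616]]
top dock y hist [ 0  0  0  0  0  0 14  4  6 24 16 13 15 14 19 12 16 11  0  0]
w2 dock y hist [  0   0   0   0   0   0 170  25  37 194 196  95  91 103  99  97  91  40
   0   0]
```

```bash
cat >> plan.py <<'E'
R=np.array([0.568,-0.0166,-1.6608])
lagf=lambda s: float(np.clip((s+60)/200,0,1)*30)
def push(cur,ss,grip=0.0,z=.040):
    out=[]
    for s in ss:
        r,cur=rows(cur,tool(s,lagf(s),R,z=z),1,grip); out+=r
    return out,cur
E
python3 - <<'E'
from plan import *
c,h=carrier(-99); print(c,h); p=pose(); print(p)
print("tube now rails",torail(R,np.array([[463.4,44.8]])))
t=tool(-99,0,R,gap=15); print("target behind",t)
print(rows(p,[*t[:2],.195,t[3]],5,0.0)); 
for s in (-99,0,100,172,200,228): print(s,tool(s,lagf(s),R))
E
```

```text
[ -71. -110.] 0.0
[4.62764306e-01 4.45350173e-02 1.94738045e-01 8.49567182e+01]
tube now rails [[ -51.74979863 -109.69538888]]
target behind [4.71388274e-01 1.36704189e-01 4.00000000e-02 8.48431694e+01]
([[[0.0185, 0.0001, -0.0001], 0.0, 0.0], [[0.0185, 0.0001, -0.0], 0.0, 0.0], [[0.0185, 0.0001, -0.0001], 0.0, 0.0], [[0.0185, 0.0001, -0.0], 0.1, 0.0], [[0.0186, 0.0001, -0.0001], 0.0, 0.0]], array([ 0.47143499,  0.13672951,  0.19503804, 84.85671815]))
-99 [4.70040040e-01 1.21764903e-01 4.00000000e-02 8.48431694e+01]
0 [4.53138074e-01 2.46988002e-02 4.00000000e-02 9.05898223e+01]
100 [ 4.62606986e-01 -8.06401869e-02  4.00000000e-02  1.27676895e+02]
172 [ 5.22293152e-01 -1.22917507e-01  4.00000000e-02  1.44840285e+02]
200 [ 5.50179400e-01 -1.25438781e-01  4.00000000e-02  1.44843169e+02]
228 [ 5.78066068e-01 -1.27955483e-01  4.00000000e-02  1.44843169e+02]
```

>>> jog_arm(rows=[[[0.0185,0,0],0,0.0],[[0.0185,0,0],0,0.0],[[0.0185,0,0],0,0.0],[[0.0185,0,0],0,0.0],[[0.0185,0,0],0,0.0],[[0,0,0.03],0,0.0],[[0,0,0.035],0,0.0],[[0,0,0.035],0,0.0],[[0,0,0.035],0,0.0],[[0,0,0.02],0,0.0],[[0,0,0],0,0.0],[[0,0,0],0,0.0]])

```text
time_s: 11.5
ee_pos: [0.4706, 0.1365, 0.0397]
eef_rot: [-3.139, 0.001, 1.483]
force: [0.7, -0.7, 0.7]
grip_width: 0.0004
grip_force: 0.0
```

>>> jog_arm(rows=[[[-0.005,0,0],0,0.0],[[-0.005,0,0],0,0.0],[[0,0,0],0,0.0]])

```text
time_s: 11.75
ee_pos: [0.471, 0.126, 0.0417]
eef_rot: [3.14, -0.0, 1.482]
force: [0.3, 0.8, -1.0]
grip_width: 0.0003
grip_force: 0.0
```

>>> jog_arm(rows=[[[-0.002,0,0],0,0.0],[[-0.002,0,0],0,0.0],[[-0.002,0,0],0,0.0],[[-0.002,0,0],0,0.0]])

```text
time_s: 12.08
ee_pos: [0.4699, 0.1187, 0.0407]
eef_rot: [3.141, -0.0, 1.483]
force: [0.1, 0.7, 1.8]
grip_width: 0.0
grip_force: 0.7
```

```bash
python3 - <<'E'
from plan import *
o=get_obs(); p=pose(); print(p,o["force"],o["grip_width"],o["time_s"], torail(R,p[None,:2]*1000))
c=wcam(); Pc=cloud(c).reshape(-1,3); Pc=Pc[np.isfinite(Pc[:,0])]; qq=torail(R,Pc[:,:2]*1000)
k=(Pc[:,2]>.129)&(Pc[:,2]<.14)&(abs(qq[:,1]+110)<20)&(qq[:,0]>-80)&(qq[:,0]<-20); print(k.sum(),cv2.minEnclosingCircle(qq[k].astype(np.float32)) if k.any() else "")
r,e=push(p,np.arange(-92,-92+6*24,6)); 
for x in r: print(x,end=", ")
print(e)
E
```

```text
[4.69938497e-01 1.18685285e-01 4.07430632e-02 8.49577249e+01] [0.14383665 0.73655258 1.77228016] 2.883185641208442e-05 12.0833 [[-125.92372011 -109.82432979]]
0 
[[-0.0039, -0.0002, 0.0007], 0.1, 0.0], [[-0.006, 0.0, 0.0], 0.0, 0.0], [[-0.006, 0.0, 0.0], 0.0, 0.0], [[-0.006, 0.0, 0.0], 0.0, 0.0], [[-0.006, 0.0, 0.0], 0.0, 0.0], [[-0.006, 0.0, 0.0], 0.0, 0.0], [[-0.0059, 0.0, 0.0], 0.6, 0.0], [[-0.0058, -0.0, 0.0], 0.7, 0.0], [[-0.0058, -0.0002, 0.0], 0.4, 0.0], [[-0.0058, -0.0002, 0.0], 0.1, 0.0], [[-0.0059, -0.0005, 0.0], -0.3, 0.0], [[-0.0059, -0.0007, 0.0], -0.6, 0.0], [[-0.0059, -0.0009, 0.0], -1.0, 0.0], [[-0.006, -0.0013, 0.0], -1.3, 0.0], [[-0.006, -0.0015, 0.0], -1.6, 0.0], [[-0.0061, -0.0019, 0.0], -2.0, 0.0], [[-0.0061, -0.0022, 0.0], -2.2, 0.0], [[-0.0061, -0.0021, 0.0], -2.2, 0.0], [[-0.0062, -0.0021, 0.0], -2.3, 0.0], [[-0.0063, -0.0019, 0.0], -2.2, 0.0], [[-0.0062, -0.0019, 0.0], -2.2, 0.0], [[-0.0063, -0.0017, 0.0], -2.2, 0.0], [[-0.0064, -0.0017, 0.0], -2.3, 0.0], [[-0.0063, -0.0016, 0.0], -2.2, 0.0], [ 4.45555140e-01 -2.44323635e-02  4.00430632e-02  1.07657725e+02]
```

>>> jog_arm(rows=[[[-0.004,0,0],0.1,0.0],[[-0.006,0.0,0.0],0.0,0.0],[[-0.006,0.0,0.0],0.0,0.0],[[-0.006,0.0,0.0],0.0,0.0],[[-0.006,0.0,0.0],0.0,0.0],[[-0.006,0.0,0.0],0.0,0.0],[[-0.0059,0.0,0.0],0.6,0.0],[[-0.0058,0.0,0.0],0.7,0.0],[[-0.0058,-0.0002,0.0],0.4,0.0],[[-0.0058,-0.0002,0.0],0.1,0.0],[[-0.0059,-0.0005,0.0],-0.3,0.0],[[-0.0059,-0.0007,0.0],-0.6,0.0]])

```text
time_s: 13.13
ee_pos: [0.4611, 0.0496, 0.0404]
eef_rot: [-3.142, 0.0, 1.466]
force: [0.0, 1.9, 0.1]
grip_width: 0.0006
grip_force: 0.7
```

```bash
python3 - <<'E'
from plan import *
o=get_obs(); p=pose(); print(p,o["force"],tool(-26,lagf(-26),R))
c=camera("top"); save(c,"t2",(200,160,400,310),3)
E
```

```text
[4.61135237e-01 4.96238947e-02 4.04162917e-02 8.39958832e+01] [0.04220814 1.88482859 0.13019841] [4.61286949e-01 5.02572131e-02 4.00000000e-02 8.39693934e+01]
```

View pics/t2.png

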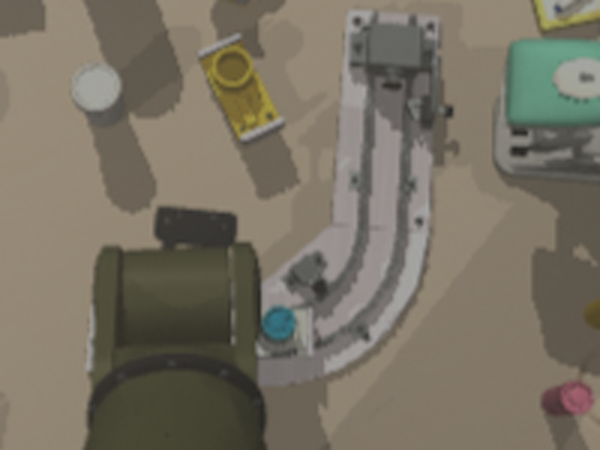

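The tube stands upright in the carrier (cap at (279,323) in the crop). The front plate at (306,330) is just entering the bend, before the brake at (316,280). The push force is about 2 N, so I'm continuing.

>>> jog_arm(rows=[[[-0.0059,-0.0009,0.0],-1.0,0.0],[[-0.006,-0.0013,0.0],-1.3,0.0],[[-0.006,-0.0015,0.0],-1.6,0.0],[[-0.0061,-0.0019,0.0],-2.0,0.0],[[-0.0061,-0.0022,0.0],-2.2,0.0],[[-0.0061,-0.0021,0.0],-2.2,0.0]])

```text
time_s: 13.68
ee_pos: [0.4496, 0.0141, 0.0404]
eef_rot: [-3.142, -0.0, 1.647]
force: [0.7, 1.0, -0.2]
grip_width: 0.0001
grip_force: 0.5
```

>>> jog_arm(rows=[[[-0.0062,-0.0021,0.0],-2.3,0.0],[[-0.0063,-0.0019,0.0],-2.2,0.0],[[-0.0062,-0.0019,0.0],-2.2,0.0],[[-0.0063,-0.0017,0.0],-2.2,0.0],[[-0.0064,-0.0017,0.0],-2.3,0.0],[[-0.0063,-0.0016,0.0],-2.2,0.0]])

```text
time_s: 14.18
ee_pos: [0.4453, -0.0244, 0.0405]
eef_rot: [-3.142, -0.001, 1.881]
force: [-0.7, 6.6, 2.7]
grip_width: 0.0005
grip_force: 3.0
```

```bash
python3 - <<'E'
from plan import *
o=get_obs(); p=pose(); print(p,o["force"],tool(46,lagf(46),R))
r,e=push(p,np.arange(52,52+6*23,6)); 
for x in r: print(x,end=", ")
print(e)
E
```

```text
[ 4.45336631e-01 -2.44312088e-02  4.05214743e-02  1.07798408e+02] [-0.74874166  6.62324361  2.70776727] [ 4.45567261e-01 -2.44540243e-02  4.00000000e-02  1.07649876e+02]
[[-0.0065, -0.0013, 0.0005], -2.1, 0.0], [[-0.0064, -0.0014, 0.0], -2.2, 0.0], [[-0.0064, -0.0013, 0.0], -2.2, 0.0], [[-0.0065, -0.0012, 0.0], -2.3, 0.0], [[-0.0065, -0.0011, 0.0], -2.2, 0.0], [[-0.0065, -0.001, 0.0], -2.2, 0.0], [[-0.0066, -0.0009, 0.0], -2.2, 0.0], [[-0.0065, -0.0009, 0.0], -2.3, 0.0], [[-0.0066, -0.0007, 0.0], -2.2, 0.0], [[-0.0066, -0.0006, 0.0], -2.2, 0.0], [[-0.0066, -0.0005, 0.0], -2.2, 0.0], [[-0.0066, -0.0005, 0.0], -2.2, 0.0], [[-0.0065, -0.0001, 0.0], -2.0, 0.0], [[-0.0065, 0.0001, 0.0], -1.6, 0.0], [[-0.0063, 0.0005, 0.0], -1.3, 0.0], [[-0.0062, 0.0008, 0.0], -1.3, 0.0], [[-0.0061, 0.0012, 0.0], -1.5, 0.0], [[-0.006, 0.0016, 0.0], -1.2, 0.0], [[-0.0058, 0.0019, 0.0], -0.9, 0.0], [[-0.0056, 0.0023, 0.0], -0.5, 0.0], [[-0.0053, 0.0027, 0.0], -0.2, 0.0], [[-0.0052, 0.003, 0.0], -0.0, 0.0], [[-0.0052, 0.003, 0.0], -0.0, 0.0], [ 5.34227407e-01 -1.24031707e-01  4.00214743e-02  1.44798408e+02]
```

>>> jog_arm(rows=[[[-0.0065,-0.0013,0.0],-2.1,0.0],[[-0.0064,-0.0014,0.0],-2.2,0.0],[[-0.0064,-0.0013,0.0],-2.2,0.0],[[-0.0065,-0.0012,0.0],-2.3,0.0],[[-0.0065,-0.0011,0.0],-2.2,0.0],[[-0.0065,-0.001,0.0],-2.2,0.0]])

```text
time_s: 14.68
ee_pos: [0.4538, -0.063, 0.0404]
eef_rot: [-3.141, -0.001, 2.112]
force: [-0.8, 2.9, 2.1]
grip_width: 0.0005
grip_force: 1.2
```

>>> jog_arm(rows=[[[-0.0066,-0.0009,0.0],-2.2,0.0],[[-0.0065,-0.0009,0.0],-2.3,0.0],[[-0.0066,-0.0007,0.0],-2.2,0.0],[[-0.0066,-0.0006,0.0],-2.2,0.0],[[-0.0066,-0.0005,0.0],-2.2,0.0],[[-0.0066,-0.0005,0.0],-2.2,0.0]])

```text
time_s: 15.18
ee_pos: [0.4739, -0.0973, 0.0403]
eef_rot: [-3.141, -0.001, 2.344]
force: [-0.4, 1.4, -1.1]
grip_width: 0.0007
grip_force: 0.5
```

>>> jog_arm(rows=[[[-0.0065,-0.0001,0.0],-2.0,0.0],[[-0.0065,0.0001,0.0],-1.6,0.0],[[-0.0063,0.0005,0.0],-1.3,0.0],[[-0.0062,0.0008,0.0],-1.3,0.0],[[-0.0061,0.0012,0.0],-1.5,0.0]])

```text
time_s: 15.6
ee_pos: [0.4988, -0.1167, 0.0402]
eef_rot: [-3.141, -0.001, 2.477]
force: [-1.2, 0.5, 0.1]
grip_width: 0.0006
grip_force: 0.6
```

```bash
python3 - <<'E'
from plan import *
o=get_obs(); p=pose(); print(p,o["force"],tool(148,lagf(148),R),o["time_s"],torail(R,p[None,:2]*1000))
c=camera("top"); save(c,"t3",(260,150,400,290),4)
E
```

```text
[ 4.98798382e-01 -1.16695187e-01  4.02319792e-02  1.41937347e+02] [-1.19343207  0.50983193  0.08497498] [ 4.99048499e-01 -1.16277899e-01  4.00000000e-02  1.41996606e+02] 15.6 [[105.91003578 -59.92474097]]
```

View pics/t3.png

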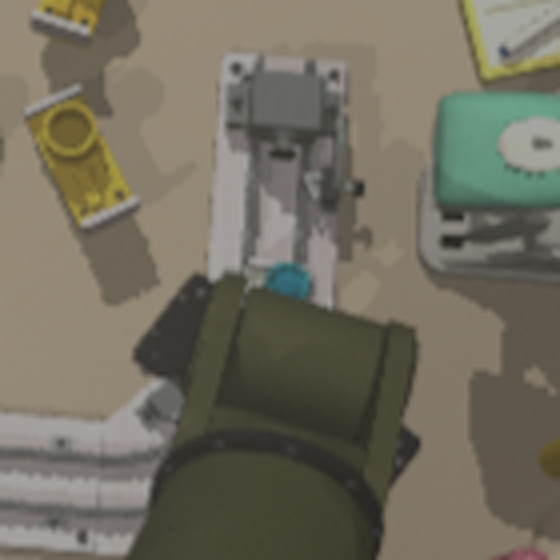

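The carrier is clear of the brake and in the out-feed, with the cap at (289,283) in the crop. The pad is at (283,155) and the catch at (318,185), so there are about 75–80 mm to go.

>>> jog_arm(rows=[[[-0.006,0.0016,0.0],-1.2,0.0],[[-0.0058,0.0019,0.0],-0.9,0.0],[[-0.0056,0.0023,0.0],-0.5,0.0],[[-0.0053,0.0027,0.0],-0.2,0.0],[[-0.0052,0.003,0.0],0,0.0],[[-0.0052,0.003,0.0],0,0.0],[[-0.0026,0.0015,0.0],0,0.0],[[-0.0026,0.0015,0.0],0,0.0]])

```text
time_s: 16.32
ee_pos: [0.5405, -0.1248, 0.0404]
eef_rot: [-3.142, -0.0, 2.525]
force: [-1.5, 0.4, 0.2]
grip_width: 0.0004
grip_force: 0.6
```

```bash
python3 - <<'E'
from plan import *
o=get_obs(); p=pose(); print(p,o["force"],o["time_s"],torail(R,p[None,:2]*1000))
c=camera("top"); K=c["K"];r=c["range_z"];T=c["world_from_camera"]
Pc=cloud(c)
print("topfit",railfit(P,R))
z=Pc[...,2]; hsv=cv2.cvtColor(c["image"],cv2.COLOR_RGB2HSV); m=(hsv[...,0]>85)&(hsv[...,0]<105)&(hsv[...,1]>90)&(z>.125)&(z<.142)&(Pc[...,1]<-.08)&(Pc[...,1]>-.2)
X=Pc[m]; cc,rad=cv2.minEnclosingCircle((X[:,:2]*1000).astype(np.float32)); print("cap",cc,rad,m.sum(),"rails R0",torail(R0,np.array([cc])),torail(R,np.array([cc])))
c=wcam(); save(c,"w4"); Pw=cloud(c); q=torail(R,Pw[...,:2].reshape(-1,2)*1000); zz=Pw[...,2].reshape(-1)
k=(zz>.03)&(zz<.048)&(abs(q[:,0]-110)<10)&(q[:,1]>105)&(q[:,1]<160); print("pad wrist",k.sum(),np.histogram(q[k][:,1],bins=np.arange(105,161,5))[0])
d=np.load("w2.npz")["P"].reshape(-1,3); q=torail(R,d[:,:2]*1000); k=(d[:,2]>.03)&(d[:,2]<.05)&(abs(q[:,0]-110)<9)&(q[:,1]>105)&(q[:,1]<145); print("pad w2",k.sum(),np.percentile(q[k][:,1],[1,5,20,50]),np.histogram(q[k][:,1],bins=np.arange(105,146,2))[0])
E
```

```text
[ 5.40544229e-01 -1.24814102e-01  4.03521886e-02  1.44657322e+02] [-1.5313938   0.39295656  0.20623829] 16.3167 [[110.24388011 -17.61811842]]
topfit (array([ 0.56561096, -0.01766073, -1.65874412]), np.float64(1633.3593212661713), 761)
cap (623.5660400390625, -136.367919921875) 11.123826026916504 35 rails R0 [[113.18512085  68.13536413]] [[114.28874929  66.10613613]]
pad wrist 0 [0 0 0 0 0 0 0 0 0 0 0]
pad w2 261 [130.07480065 130.4311228  130.80491583 131.90604251] [ 0  0  0  0  0  0  0  0  0  0  0  0 68 94 19  3  4 18 17 38]
```

>>> jog_arm(rows=[[[-0.0026,0.0015,0.0],0,0.0],[[-0.0026,0.0015,0.0],0,0.0],[[-0.0026,0.0015,0.0],0,0.0],[[-0.0026,0.0015,0.0],0,0.0]])

```text
time_s: 16.75
ee_pos: [0.5524, -0.126, 0.0404]
eef_rot: [-3.141, -0.0, 2.525]
force: [-2.4, 0.5, 0.3]
grip_width: 0.0003
grip_force: 0.7
```

>>> jog_arm(rows=[[[-0.0017,0.001,0.0],0,0.0],[[-0.0017,0.001,0.0],0,0.0],[[-0.0017,0.001,0.0],0,0.0],[[-0.0017,0.001,0.0],0,0.0]])

```text
time_s: 17.08
ee_pos: [0.5595, -0.1266, 0.0403]
eef_rot: [-3.141, -0.002, 2.525]
force: [-7.5, 0.4, 3.5]
grip_width: 0.0006
grip_force: 3.5
```

>>> jog_arm(rows=[[[-0.0017,0.001,0.0],0,0.0],[[-0.0017,0.001,0.0],0,0.0],[[-0.0017,0.001,0.0],0,0.0]])

```text
time_s: 17.33
ee_pos: [0.5656, -0.1272, 0.0403]
eef_rot: [-3.141, -0.001, 2.525]
force: [-4.7, -0.7, 1.1]
grip_width: 0.0003
grip_force: 2.0
```

>>> jog_arm(rows=[[[-0.0017,0.001,0.0],0,0.0],[[-0.0017,0.001,0.0],0,0.0]])

```text
time_s: 17.5
ee_pos: [0.5699, -0.1276, 0.0403]
eef_rot: [-3.141, -0.0, 2.525]
force: [-4.1, -0.9, -0.2]
grip_width: 0.0001
grip_force: 1.8
```

>>> jog_arm(rows=[[[-0.0009,0.0005,0.0],0,0.0],[[-0.0009,0.0005,0.0],0,0.0],[[-0.0009,0.0005,0.0],0,0.0],[[0,0,0],0,0.0]])

```text
time_s: 17.83
ee_pos: [0.5731, -0.1279, 0.0404]
eef_rot: [3.142, 0.0, 2.525]
force: [-2.2, -0.0, -0.5]
grip_width: 0.0005
grip_force: 1.1
```

>>> jog_arm(rows=[[[-0.0009,0.0005,0.0],0,0.0],[[-0.0009,0.0005,0.0],0,0.0],[[0,0,0],0,0.0]])

```text
time_s: 18.08
ee_pos: [0.5748, -0.128, 0.0403]
eef_rot: [-3.141, -0.001, 2.525]
force: [-4.6, 0.4, 0.1]
grip_width: 0.0002
grip_force: 2.2
```

>>> jog_arm(rows=[[[-0.0009,0.0005,0.0],0,0.0],[[-0.0009,0.0005,0.0],0,0.0],[[0,0,0],0,0.0]])

```text
time_s: 18.33
ee_pos: [0.5765, -0.1281, 0.0402]
eef_rot: [-3.141, -0.001, 2.525]
force: [-7.8, 0.5, 0.1]
grip_width: 0.0005
grip_force: 3.5
```

>>> jog_arm(rows=[[[-0.0009,0.0005,0.0],0,0.0],[[0,0,0],0,0.0]])

```text
time_s: 18.5
ee_pos: [0.5775, -0.1283, 0.0403]
eef_rot: [-3.141, -0.001, 2.525]
force: [-8.0, 0.7, 2.3]
grip_width: 0.0003
grip_force: 3.8
```

>>> jog_arm(rows=[[[-0.0009,0.0005,0.0],0,0.0],[[0,0,0],0,0.0]])

```text
time_s: 18.67
ee_pos: [0.5784, -0.1283, 0.0402]
eef_rot: [-3.141, -0.002, 2.525]
force: [-8.2, 0.6, 2.1]
grip_width: 0.0004
grip_force: 4.0
```

>>> jog_arm(rows=[[[-0.0009,0.0005,0.0],0,0.0],[[0,0,0],0,0.0]])

```text
time_s: 18.83
ee_pos: [0.5795, -0.1285, 0.0403]
eef_rot: [-3.141, -0.002, 2.525]
force: [-7.3, 0.2, 0.9]
grip_width: 0.0005
grip_force: 3.8
```

```bash
python3 - <<'E'
from h import *
o=get_obs(); print(o["ee_pos"],o["force"])
c=camera("top"); save(c,"t4",(290,150,390,250),6)
E
```

```text
[ 0.5795253  -0.12845102  0.04025333] [-7.32531808  0.15569004  0.91134   ]
```

View pics/t4.png

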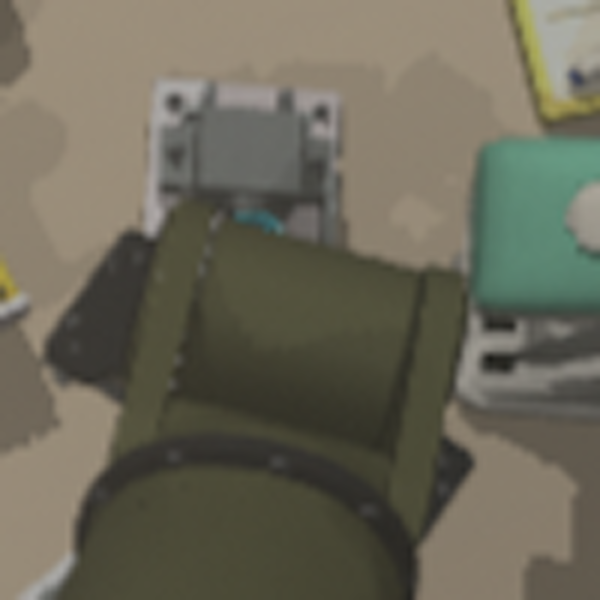

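>>> jog_arm(rows=[[[-0.0009,0.0005,0.0],0,0.0],[[0,0,0],0,0.0]])

```text
time_s: 19.05
ee_pos: [0.5805, -0.1285, 0.0402]
eef_rot: [-3.141, -0.002, 2.525]
force: [-8.1, 0.4, 1.7]
grip_width: 0.0007
grip_force: 3.9
```

>>> jog_arm(rows=[[[-0.0009,0.0005,0.0],0,0.0],[[0,0,0],0,0.0],[[0,0,0],0,0.0]])

```text
time_s: 19.3
ee_pos: [0.5815, -0.1286, 0.0402]
eef_rot: [-3.141, -0.002, 2.525]
force: [-7.6, 0.7, 1.7]
grip_width: 0.0005
grip_force: 4.2
```

>>> jog_arm(rows=[[[0.0009,-0.0005,0.0],0,0.0],[[0,0,0],0,0.0]])

```text
time_s: 19.47
ee_pos: [0.5806, -0.1285, 0.0402]
eef_rot: [-3.141, -0.001, 2.525]
force: [-6.4, 0.5, 0.8]
grip_width: 0.0004
grip_force: 3.4
```

>>> jog_arm(rows=[[[0.0009,-0.0005,0.0],0,0.0],[[0,0,0],0,0.0]])

```text
time_s: 19.63
ee_pos: [0.5796, -0.1284, 0.0403]
eef_rot: [-3.141, -0.001, 2.525]
force: [-5.8, 0.8, -0.2]
grip_width: 0.0005
grip_force: 3.1
```

>>> jog_arm(rows=[[[0.0009,-0.0005,0.0],0,0.0],[[0,0,0],0,0.0]])

```text
time_s: 19.8
ee_pos: [0.579, -0.1285, 0.0404]
eef_rot: [3.141, 0.0, 2.525]
force: [-3.0, 0.2, -1.6]
grip_width: 0.0003
grip_force: 1.6
```

>>> jog_arm(rows=[[[0.0009,-0.0005,0.0],0,0.0],[[0,0,0],0,0.0]])

```text
time_s: 19.97
ee_pos: [0.5784, -0.1285, 0.0407]
eef_rot: [3.141, 0.001, 2.525]
force: [-0.4, -0.4, 0.1]
grip_width: 0.0005
grip_force: 0.1
```

>>> jog_arm(rows=[[[0.0009,-0.0005,0.0],0,0.0],[[0,0,0],0,0.0]])

```text
time_s: 20.13
ee_pos: [0.5772, -0.1283, 0.0407]
eef_rot: [3.141, 0.001, 2.525]
force: [0.5, -0.9, 0.6]
grip_width: 0.0006
grip_force: 0.0
```

Contact force went to zero while the buffer is still about 4 mm in, so the catch is holding. I'm backing off and checking.

>>> jog_arm(rows=[[[0.0087,-0.005,0.0],0,0.0],[[0.0174,-0.01,0.0],0,0.0],[[0.0174,-0.01,0.0],0,0.0],[[0.0087,-0.005,-0.02],0,0.0],[[0,0,-0.04],0,0.0],[[0,0,-0.04],0,0.0],[[0,0,-0.04],0,0.0],[[0.02,0.02,-0.02],0,0.0],[[0.03,0.02,0],0,0.0],[[0.02,0,0],0,0.0],[[0,0,0],0,0.0],[[0,0,0],0,0.0]])

```text
time_s: 21.13
ee_pos: [0.4831, -0.049, 0.201]
eef_rot: [3.141, 0.001, 2.526]
force: [-0.3, 0.3, 0.0]
grip_width: 0.0005
grip_force: 0.0
```

```bash
python3 - <<'E'
from plan import *
o=get_obs(); print(o["ee_pos"],o["force"],o["time_s"])
c=wcam(); a=c["image"]; ct=camera("top"); b=ct["image"][150:290,270:410]
b=cv2.resize(b,(420,420),interpolation=cv2.INTER_CUBIC); a=cv2.resize(a,(380,285)); a=cv2.copyMakeBorder(a,0,135,0,0,cv2.BORDER_CONSTANT)
cv2.imwrite("pics/end.png",np.hstack([b,a])[:,:,::-1])
z=cloud(ct); hsv=cv2.cvtColor(ct["image"],cv2.COLOR_RGB2HSV); m=(hsv[...,0]>85)&(hsv[...,0]<105)&(hsv[...,1]>90)&(z[...,2]>.125)&(z[...,2]<.142)&(z[...,1]<-.08)&(z[...,1]>-.2)
cc,r=cv2.minEnclosingCircle((z[m][:,:2]*1000).astype(np.float32)); print(cc,r,"rails(top fit)",torail(R0,np.array([cc])))
E
```

```text
[ 0.48313925 -0.04903758  0.20103956] [-0.31168395  0.25354204  0.02807104] 21.1333
(658.7028198242188, -133.34510803222656) 13.822661399841309 rails(top fit) [[107.09463181 102.87203969]]
```

View pics/end.png

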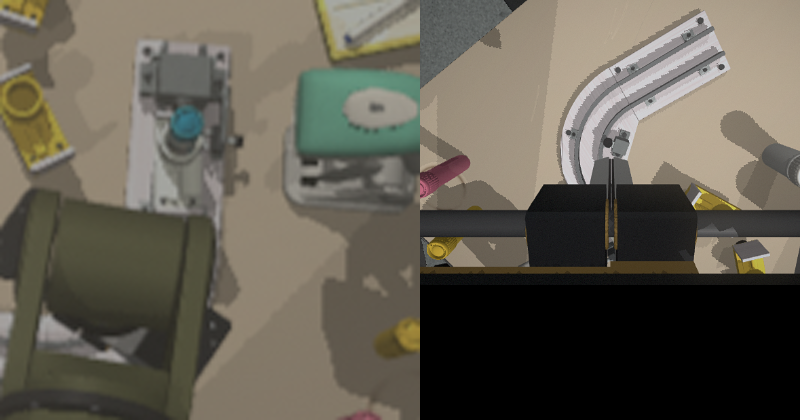

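The carrier stayed put against the buffer with the arm away. The tube is upright, cap at (187,122) in the left panel, and the front plate is at about y=135 against a pad that started at about 130.5. That is a buffer stroke of about 4 mm, which means it is latched.

```bash
python3 -c "
from station import *
print(hand_in())"
```

```text
the job is handed in; nothing more can be done
None
```

I stood the teal-capped tube on the socket floor and pushed the carrier round the bend and past the brake. It stayed docked against the buffer at about 4 mm stroke after the arm backed off, which I take as the catch holding, and I handed the job in at about 21 s. Wrist forces I read stayed under about 9 N; no verdict was returned.

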